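# Idle the buffing machine and right the toppled copper vase

## Robot

A 6-joint arm with a two-finger parallel gripper is mounted at the origin on the work surface. World frame = base frame: x ahead of the robot, y to its left, z up, the work surface at z = 0. Lengths are in m, angles in rad, forces in N, time in s.
With the tool pointing down it reaches from about 0.375 to 0.975 m from the base axis. Payload 3.8 kg.
Tool frame: the origin (TCP) lies at the very end of the fingers, on their centre line; the grasp point (between the pads) lies 19 mm behind it; z points along the fingers, y is the direction in which the jaws open and shut (so a half turn about z gives the same grasp; the last joint's range is limited). The gripper opens to 85 mm and grips with 20 to 120 N. Pads are 22 mm wide; open, the fingers measure 114 mm over their backs; the gripper's body (76 mm by 85 mm) begins 54 mm behind the grasp point. The pads swing forward as they close: fully open they stand 13 mm farther back than shut.
Start: joints at [-1.276, 0.264, 1.604, -0, 1.274, -0.037], TCP at [0.22, -0.638, 0.231] pointing down, gripper open.
Joint ranges: [-2.63, 2.63], [-0.94, 2.18], [0.31, 2.57], [-1.31, 4.45], [0, 2.66], [-2.55, 2.55]. Speed limits (rad/s): [2.57, 2.57, 3.14, 3.14, 3.14, 3.14].

## Interface

Orientations are given as a rotation vector (axis times angle).
In Python, from workcell import bot, viewer gives the robot as it stands.
- The arm moves only by the tool jog_arm, never from a script. Its argument "motion" is a list of rows, each an object of numbers: "dx", "dy", "dz": the shift along the world's x, y, z in cm; "turn": the turn about the world's z in rad. A call has 1 to 12 rows; each row shifts and turns the commanded pose from where the row before left it; what a row does not reach is not made up. A row lasts 1/12 s, in which the tool goes at most 41.7 mm and 7.16 degrees, less where a joint would pass 70% of its speed; a pose out of reach is approached as far as the arm can. A call is refused whole if a number of a shift passes 4.17 or a number of a turn 0.125, either way. A call with a gripper value outside its range is refused whole. "fingers" is the finger opening in cm, from 0 to 8.54, set as the call begins (left out, the last holds). The fingers move at their own pace and stop on an object; "grip_force" is the grip in N (left out, the last holds). Time passes only in rows, so rows that do not move let the fingers close. It gives the time, the measured TCP pose, the force and the opening at its end, in the units of the state.
- bot.read_state(): the state, without advancing time (a new reading comes with each control period).
- viewer.read_camera(name): name is "scene" or "top"; returns (picture, depth): 384x512x3 uint8, red, green, blue; 384x512 float32, m along the optical axis (not along the pixel's ray), 0 where there is no reading.
- viewer.camera_info(name): a dict with "vertical_fov" (degrees; the focal length in pixels is half the picture's height over the tangent of half this angle, whatever the lens; pixels are square), "cx", "cy" (the principal point, pixels), "dist" ([k1, k2, p1, p2, k3] as OpenCV has them; the pictures are not rectified), "R" (3x3) and "t" (3): a world point X has camera coordinates R X + t. Camera axes: x right, y down, z forward; pixel columns grow to the right and rows downward; lengths in m; the calibration is good to about 2 mm. A picture is of the moment at which its call begins. camera_info takes no time and is no camera call.
- bot.finish_job(): hands the job in, once; it reports no verdict.
The state is a dict: "time": time; "q": joint angles; "joint_vel": joint speeds; "joint_torque": joint torques, N m; "tool_pos": TCP position; "tcp_rot": TCP orientation; "wrist_force": force on the tool from outside, world axes, zero at the start; "torque": the same for the moment, N m; "width": opening from 0.0 (shut) to 1.0 (fully open).
Only numpy, scipy, OpenCV 4.12 (cv2) and the standard library are available. Lean on these libraries where they do the work, as an engineer would, in place of code of your own. Each camera call takes 0.05 s, during which the arm holds its last target. There are 200 camera calls.

## Task

The shaking of the buffing machine has knocked over the copper vase. First bring the machine's black throttle lever back to idle, standing straight up in line with the green mark, then stand the vase upright, mouth up, wholly on the round felt-topped pad. Set the vase down gently, and leave the other things on the bench as they are.

Things in the scene. Friction and masses are not known exactly. Their poses are not given: they have to be found in the camera images.
- vase: Copper vase, 140 mm long, loose, 0.25 to 0.45 kg, lying on its side at the start. Straight eight-sided body 100 mm long, 56 mm from flat to flat, then a 15 mm shoulder and a round neck 29 mm in diameter. Origin: on its axis, halfway along; own z axis from foot to mouth (body z = -70 to +30 mm). It lies on one flat, axis level, 28 mm above the bench; two flats face sideways. Flat foot.
- vase_mouth (a point): Centre of the vase's mouth, 70 mm from its origin along its z axis; the lip is 38 mm in diameter. At first it points to the robot's right (-y), turned up to 55 degrees towards the robot or 20 degrees away from it. When the vase stands on the pad this point is 160 mm above the bench, the vase's origin 90 mm.
- pad: Fixed round wooden pad with grey felt on top, 130 mm in diameter, 20 mm high. Origin: centre of its underside, on the bench. Its place may be left or right of the vase.
- throttle (a joint): Angle of the machine's throttle lever, rad: 0 = straight up (idle, green mark), positive = leaning away from the robot along the x axis of throttle_hinge (0.7, red mark, fast), negative = leaning to the robot (-0.7, white mark). It starts leaning away. Friction hinge: about 2 N at the handle moves it, and it stays where it is left.
- throttle_hinge (a point): Point on the lever's hinge, 45 mm above the bench, on top of the grey control box (120 x 90 mm). Fixed to the machine: y axis = hinge axis, z up; the lever swings in its x-z plane. The green machine is on the +y side, its big parts 165 mm off or more; a fixed half-round plate with the coloured marks stands 27 to 35 mm to the +y side of the lever, up to 51 mm above the hinge.
- throttle_grip (a point): Point on the lever's axis in the black round handle, 90 mm from the hinge. The handle is 18 mm in diameter and reaches from 60 to 110 mm from the hinge.
- compound_bar: red bar of polishing compound, 110 x 45 x 30 mm, lying among the task's things; bystander. Origin: centre of its underside.
- polish_jar: amber polish jar, 72 mm across, 90 mm tall, at the back; bystander. Origin: centre of its underside.
- copper_cup: copper cup, 76 mm across, 85 mm tall, at the back; bystander. Origin: centre of its underside.
- copper_bowl: copper bowl, 110 mm across, 45 mm tall, at the back; bystander. Origin: centre of its underside.
- hammer: hammer lying crosswise in front of the robot; bystander.
- buff_wheel: blue cloth buffing disc, 120 mm across, 24 mm thick, lying flat at the back; bystander. Origin: centre of its underside.
Not all that is in view belongs to the job. Leave any red or turquoise look-alike of the pad alone.

How it is judged:
On the way, in this order (a step that is already met when the one before it is completed fails the run):
1. the throttle lever stands straight up at idle, within 0.12 rad (value of joint throttle between -0.12 and 0.12 rad), for 0.2 s.
2. the vase stands upright on the pad (angle between vase's own z axis and vertical below 0.1 rad and horizontal distance between vase and pad below 0.036 m and z of vase in the frame of pad between 0.085 and 0.095 m), for 0.2 s.
At the end, for the whole second after the job is handed in: The throttle lever is within 0.12 rad of straight up; the vase rests upright (within 0.1 rad), mouth up, wholly on the pad (its axis within 36 mm of the pad's centre, its foot on the felt), at rest (all of step 1 and all of step 2 and linear speed of vase below 0.02 m/s and angular speed of vase below 0.1 rad/s and contact force between vase and pad above 1 N); the robot touches nothing.
It fails at once if a bystander is moved more than 30 mm (distance of any of compound_bar, polish_jar, copper_cup, copper_bowl, hammer, buff_wheel from where it was at the start of the episode above 0.03 m).
It fails at once if the vase is dropped or rammed onto the pad (over 60 N) (contact force between vase and pad above 60 N).
It also fails if it takes over 58 s, if anything falls off the work surface, if the arm or the gripper's body presses on something with over 40 N, if the wrist force passes 120 N, or if a joint passes its speed limit or range.

## Working session

There is one attempt and no reset: what is moved stays moved. The work goes in short steps, Python scripts to look and compute and a tool call to move; the robot and the scene stay as the last step left them, time stands still between calls to the robot, and variables do not carry over. Pictures are saved under pics/ and viewed, about 8 in all and at most 12, crops included, and the job is handed in when it is done.

Besides the shell and the picture viewer there is one more tool, called after "Call:" as name(argument=value, ...), one argument or row to a line, values as JSON. jog_arm: Moves the arm, as the interface text tells. Its arguments: {"type":"object","properties":{"motion":{"type":"array"},"fingers":{"type":"number"},"grip_force":{"type":"number"}},"required":["motion"]}

```bash
mkdir -p pics
cat > h.py <<'E'
import numpy as np, cv2
from workcell import bot, viewer
def cam(n):
    i=viewer.camera_info(n); f=192/np.tan(np.radians(i['vertical_fov'])/2)
    K=np.array([[f,0,i['cx']],[0,f,i['cy']],[0,0,1]]); return K,np.array(i['dist'],float),np.array(i['R']),np.array(i['t'])
def rays(n,px):
    K,d,R,t=cam(n); u=cv2.undistortPoints(np.array(px,float).reshape(-1,1,2),K,d).reshape(-1,2)
    return -R.T@t, np.c_[u,np.ones(len(u))]@R
def plane(n,px,z):
    o,r=rays(n,px); return o+r*((z-o[2])/r[:,2])[:,None]
def cloud(n,depth):
    v,u=np.mgrid[0:384,0:512]; o,r=rays(n,np.c_[u.ravel(),v.ravel()])
    return (o+r*depth.reshape(-1,1)).reshape(384,512,3)
def snap(n,name):
    p,d=viewer.read_camera(n); cv2.imwrite(f'pics/{name}.png',cv2.cvtColor(p,cv2.COLOR_RGB2BGR)); np.savez(f'pics/{name}.npz',p=p,d=d); return p,d
E
python3 - <<'E'
from h import *
for n in('scene','top'):
    snap(n,n+'0'); K,d,R,t=cam(n); print(n,K[0,0],d,-R.T@t,R.tolist())
print(bot.read_state())
E
```

```text
scene 420.56337256476263 [-0.00285911  0.          0.          0.          0.        ] [ 1.35185552 -0.08549913  1.08967343] [[0.08547861610947087, 0.9962481802357674, -0.0135266242991788], [0.761161781314686, -0.07405637785054754, -0.6443201033380155], [-0.6429044632399621, 0.04477964131810734, -0.7646362761925163]]
top 488.82932044524307 [-0.12656159  0.          0.          0.          0.        ] [ 0.28444815 -0.04501964  1.62261638] [[0.0041040548047499665, -0.9999506666333429, 0.009045497979242596], [-0.9852753270048035, -0.005589629105073176, -0.1708838378608265], [0.17092596856457226, -0.008210989343592687, -0.9852496602000237]]
{'time': 0.1, 'q': array([-1.27590409e+00,  2.64703376e-01,  1.60526982e+00,  4.15868248e-05,
        1.27371088e+00, -3.68807548e-02]), 'joint_vel': array([-0.00048342, -0.0011511 , -0.00384537,  0.00031546, -0.00176382,
        0.00331415]), 'joint_torque': array([-2.44252342e-04, -5.16706681e+01, -3.68589842e+01, -8.71964926e-05,
        6.28562935e-03, -1.78494565e-05]), 'tool_pos': array([ 0.21968692, -0.63753114,  0.23005182]), 'tcp_rot': array([-3.09641852e+00, -5.18398663e-01,  3.60473326e-04]), 'wrist_force': array([0.76188877, 0.08276463, 0.47351442]), 'torque': array([ 0.02159075, -0.03776631, -0.01708203]), 'width': 1.0012413107621851}
```

View pics/scene0.png

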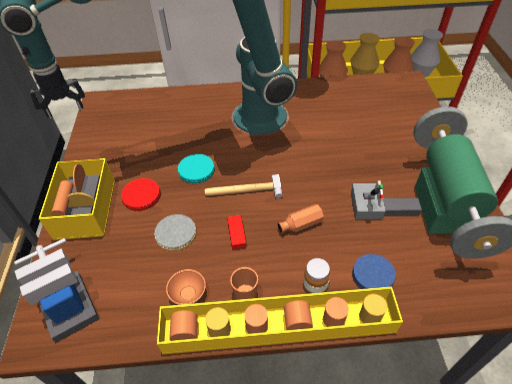

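View pics/top0.png

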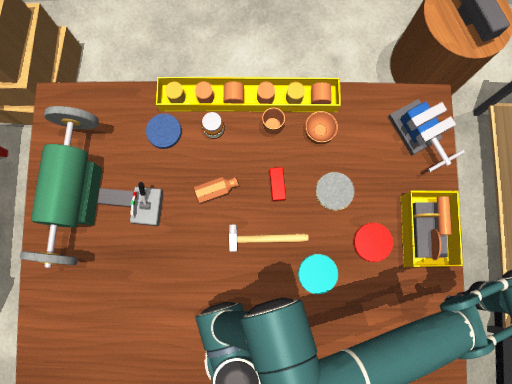

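The scene view shows the lever at about (378,195), the vase at (300,220), the grey pad at (175,232) and the bar at (237,232). In the top view they are at (143,190), (215,189), (335,190) and (278,184). Next I measure them and zoom in on the lever.

Run:
```python
from h import *
from scipy.spatial.transform import Rotation as Ro
T=np.load('pics/top0.npz');S=np.load('pics/scene0.npz')
a=cv2.resize(T['p'][165:245,105:185],None,fx=5,fy=5,interpolation=cv2.INTER_CUBIC)
b=cv2.resize(S['p'][165:245,340:420],None,fx=5,fy=5,interpolation=cv2.INTER_CUBIC)
cv2.imwrite('pics/lev.png',cv2.cvtColor(np.hstack([a,b]),cv2.COLOR_RGB2BGR))
P=cloud('top',T['d']);hsv=cv2.cvtColor(T['p'],cv2.COLOR_RGB2HSV)
def info(name,m):
    q=P[m]; print(name,m.sum(),'mean',q.mean(0).round(4),'min',np.percentile(q,2,axis=0).round(4),'max',np.percentile(q,98,axis=0).round(4))
# vase: above bench in window
w=np.zeros((384,512),bool);w[172:210,188:245]=1
m=w&(P[...,2]>.012);info('vase',m)
c=cv2.findContours(m.astype(np.uint8),0,1)[0];c=max(c,key=cv2.contourArea)
q=P[m&(P[...,2]>.0)];xy=q[:,:2]-q[:,:2].mean(0);ax=np.linalg.svd(xy,full_matrices=0)[2][0];ax*=-np.sign(ax[1]);s=xy@ax;cr=xy@[-ax[1],ax[0]]
print('axis',ax,'ext',np.percentile(s,[0,1,99,100]),'yaw',np.arctan2(ax[1],ax[0]))
for k in np.arange(-.08,.09,.01):
    i=abs(s-k)<.005
    if i.sum()>2:print(round(k,3),cr[i].min().round(4),cr[i].max().round(4),q[i,2].max().round(4))
print('c',q[:,:2].mean(0))
w[:]=0;w[165:215,310:360]=1;info('pad',w&(P[...,2]>.012))
m=w&(P[...,2]>.012);(x,y),r=cv2.minEnclosingCircle(np.argwhere(m)[:,::-1].astype(np.float32));print(x,y,plane('top',[[x,y]],.02))
w[:]=0;w[160:205,262:295]=1;info('bar',w&(P[...,2]>.012))
w[:]=0;w[180:230,128:165]=1;info('box',w&(P[...,2]>.03)&(P[...,2]<.06))
mm=w&(P[...,2]>.03)&(P[...,2]<.06);c=cv2.minAreaRect((P[mm][:,:2]*1000).astype(np.float32));print('boxrect mm',c)
h=w&(P[...,2]>.07);info('high',h)
dark=w&(T['p'].max(2)<50);info('dark',dark)
R=Ro.from_rotvec(bot.read_state()['tcp_rot']).as_matrix();print(R.round(3))
```

```text
vase 689 mean [0.5492 0.0839 0.0645] min [0.5116 0.0126 0.0229] max [0.5887 0.1452 0.0603]
axis [-0.01742139 -0.99984824] ext [-0.07031182 -0.06463922  0.13351846  0.13351846] yaw -1.5882185961239725
-0.07 0.0017 0.0085 0.0457
-0.06 -0.0312 0.0125 0.0619
-0.05 -0.0417 0.0164 0.0605
-0.04 -0.0385 0.0202 0.0601
-0.03 -0.0353 0.026 0.0589
-0.02 -0.0314 0.0309 0.06
-0.01 -0.0282 0.0335 0.0587
-0.0 -0.0238 0.0371 0.0585
0.01 -0.02 0.0415 0.0608
0.02 -0.0166 0.046 0.06
0.03 -0.0137 0.0417 0.0629
0.04 -0.009 0.0386 0.053
0.05 0.0048 0.0429 0.0495
0.06 0.0165 0.0486 0.0485
0.07 0.0155 0.0378 0.0488
c [0.54922914 0.08390553]
pad 1094 mean [ 0.55   -0.3102  0.035 ] min [ 0.492  -0.369   0.0126] max [ 0.6112 -0.2537  0.028 ]
335.5 187.5 [[ 0.56347882 -0.31594816  0.02      ]]
bar 455 mean [ 0.5703 -0.1197  0.0488] min [ 0.5199 -0.1432  0.0181] max [ 0.6271 -0.0965  0.037 ]
box 862 mean [0.4911 0.3086 0.0434] min [0.4385 0.269  0.0325] max [0.5529 0.363  0.0564]
boxrect mm ((496.0398254394531, 322.31793212890625), (109.28902435302734, 121.79209899902344), 87.36378479003906)
high 184 mean [0.5095 0.3128 0.1504] min [ 0.2844 -0.045   0.0718] max [0.5542 0.3498 1.6226]
dark 56 mean [0.5385 0.308  0.1262] min [0.5244 0.3021 0.1039] max [0.5546 0.3158 0.1454]
[[ 0.945  0.326 -0.001]
 [ 0.326 -0.945  0.002]
 [ 0.    -0.002 -1.   ]]
```

View pics/lev.png

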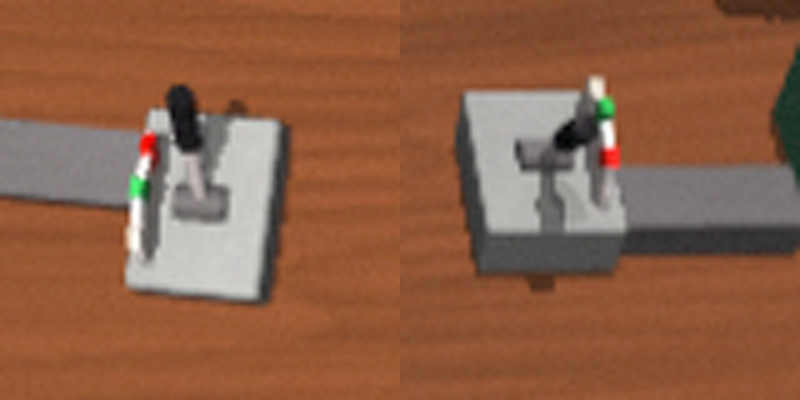

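The top crop shows the lever hinge at (145,205.6) and the handle leaning away, with its tip near (141,183). The coloured marks stand on the +y side. I'll compute the hinge position and yaw, and redo the vase fit without the zero-depth pixels.

Run:
```python
from h import *
T=np.load('pics/top0.npz');P=cloud('top',T['d']);ok=T['d']>0;Z=np.where(ok,P[...,2],0)
c=lambda u,v:(105+(u-2)/5,165+(v-2)/5)
pt=plane('top',[c(200,203)],.045);print('hinge',pt)
C=plane('top',[c(152,112),c(284,122),c(267,298),c(129,289)],.04);print(C.round(4),C.mean(0))
for a,b in((3,0),(2,1)):d=C[a]-C[b];d=C[b]-C[a];print('yaw x',np.arctan2(d[1],d[0]))
for a,b in((1,0),(2,3)):d=C[b]-C[a];print('yaw y',np.arctan2(-d[0],d[1]))
# marks plane line white->green->red (bases)
m=np.zeros_like(ok);m[172:215,128:160]=1;m&=(T['p'].max(2)<60)&ok;q=P[m];print('handle',len(q),q.mean(0),q[q[:,2].argmax()],q[q[:,2]>.06].min(0),q.max(0))
for n,u in(('tip',c(180,90)),('base',c(187,145))):
    o,r=rays('top',[u]);print(n,o,r)
# vase
m=np.zeros_like(ok);m[172:210,188:245]=1;m&=(Z>.015);k,l,st,_=cv2.connectedComponentsWithStats(m.astype(np.uint8));m=l==1+st[1:,4].argmax()
q=P[m];
cc=q[:,:2]; ctr,wh,an=cv2.minAreaRect((cc*1000).astype(np.float32));print('vase rect',ctr,wh,an)
t=q[(q[:,2]>.045)][:,:2];mu=t.mean(0);ax=np.linalg.svd(t-mu,full_matrices=0)[2][0];ax*=-np.sign(ax[1])
print('top pts',len(t),mu,ax,'yaw',np.arctan2(ax[1],ax[0]))
hsv=cv2.cvtColor(T['p'],cv2.COLOR_RGB2HSV);w=np.zeros_like(ok);w[172:210,188:245]=1
print(hsv[189,210],hsv[189,250],hsv[190,232])
s=(cc-mu)@ax;cr=(cc-mu)@[-ax[1],ax[0]];print('s',np.percentile(s,[0,1,99,100]))
for k in np.arange(-.08,.1,.01):
    i=abs(s-k)<.005
    if i.sum()>2:print(round(k,3),cr[i].min().round(4),cr[i].max().round(4),q[i,2].max().round(4))
S=np.load('pics/scene0.npz')
a=cv2.resize(T['p'][170:210,185:245],None,fx=8,fy=8,interpolation=cv2.INTER_CUBIC)
b=cv2.resize(S['p'][195:245,270:330],None,fx=6,fy=6,interpolation=cv2.INTER_CUBIC);b=cv2.copyMakeBorder(b,0,20,0,0,0)
cv2.imwrite('pics/vase.png',cv2.cvtColor(np.hstack([a,cv2.resize(b,(320,320))]),cv2.COLOR_RGB2BGR))
```

```text
hinge [[0.49681143 0.31403659 0.045     ]]
[[0.5579 0.3499 0.04  ]
 [0.5517 0.2615 0.04  ]
 [0.4354 0.2685 0.04  ]
 [0.4404 0.3599 0.04  ]] [0.4963555  0.30995606 0.04      ]
yaw x -0.08448373081192097
yaw x -0.05980629015216724
yaw y -0.06992062185345893
yaw y -0.054984768580442364
handle 62 [0.53597834 0.30599025 0.12098213] [0.54270165 0.30467997 0.14675538] [0.52340407 0.3017449  0.09518684] [0.55882022 0.31627215 0.14675538]
tip [ 0.28444815 -0.04501964  1.62261638] [[ 0.1796043   0.23473497 -0.98576879]]
base [ 0.28444815 -0.04501964  1.62261638] [[ 0.15728001  0.23168169 -0.98961627]]
vase rect (557.694091796875, 80.11982727050781) (59.43143844604492, 140.38888549804688) 21.163049697875977
top pts 411 [0.55136261 0.09454717] [ 0.35242779 -0.93583901] yaw -1.210632245644155
[ 19 131 253] [ 10 166 146] [ 10 170 147]
s [-0.05454048 -0.05336179  0.08411871  0.08589695]
-0.05 -0.0266 0.0293 0.0619
-0.04 -0.0266 0.0295 0.0605
-0.03 -0.0269 0.0283 0.0594
-0.02 -0.0271 0.0277 0.0589
-0.01 -0.0269 0.0286 0.06
-0.0 -0.0268 0.0298 0.0587
0.01 -0.0278 0.0286 0.0585
0.02 -0.0278 0.0283 0.0608
0.03 -0.0279 0.0289 0.06
0.04 -0.0286 0.0308 0.0629
0.05 -0.0266 0.023 0.056
0.06 -0.0174 0.0166 0.0494
0.07 -0.0129 0.0144 0.0495
0.08 -0.0176 0.0186 0.0488
0.09 -0.0152 0.0126 0.0451
```

View pics/vase.png

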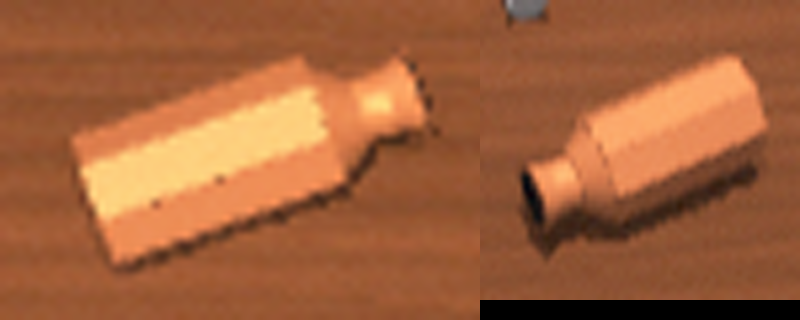

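The vase origin is at about (0.557, 0.080), with its axis yaw at -1.21, so the jaw yaw should be 0.36. The hinge is at (0.497, 0.313) with yaw -0.067, and the pad is at (0.563, -0.316). The arm goes to the lever first.

Call:
jog_arm(
  motion=[
    {"dx": 2.5,"dy": 2.5,"turn": 0.0976},
    {"dx": 2.5,"dy": 2.5,"turn": 0.0976},
    {"dx": 2.5,"dy": 2.5,"turn": 0.0976},
    {"dx": 2.5,"dy": 2.5,"turn": 0.0976},
    {"dx": 2.5,"dy": 2.5,"turn": 0.0976},
    {"dx": 2.5,"dy": 2.5,"turn": 0.0976},
    {"dx": 2.5,"dy": 2.5,"turn": 0.0976},
    {"dx": 2.5,"dy": 2.5,"turn": 0.0976},
    {"dx": 2.5,"dy": 2.5,"turn": 0.0976},
    {"dx": 2.5,"dy": 2.5,"turn": 0.0976},
    {"dx": 2.5,"dy": 2.5,"turn": 0.0976},
    {"dx": 2.5,"dy": 2.5,"turn": 0.0976},
  ],
  fingers=8.54,
  grip_force=20,
)

```text
validation failed for argument at $.mo...
```

Call:
jog_arm(
  motion=[
    {"dy": 3.9},
    {"dy": 3.9},
    {"dy": 3.9},
    {"dy": 3.9},
    {"dy": 3.9},
    {"dy": 3.9},
    {"dy": 3.9},
    {"dy": 3.9},
    {"dy": 3.9},
    {"dy": 3.9},
    {"dy": 3.9},
    {"dy": 3.9},
  ],
)

```text
validation failed for argument at $.mo...
```

Call:
jog_arm(
  motion=[
    {"dx": 2.5,"dy": 2.5,"dz": 0,"turn": 0.0976},
    {"dx": 2.5,"dy": 2.5,"dz": 0,"turn": 0.0976},
    {"dx": 2.5,"dy": 2.5,"dz": 0,"turn": 0.0976},
    {"dx": 2.5,"dy": 2.5,"dz": 0,"turn": 0.0976},
    {"dx": 2.5,"dy": 2.5,"dz": 0,"turn": 0.0976},
    {"dx": 2.5,"dy": 2.5,"dz": 0,"turn": 0.0976},
    {"dx": 2.5,"dy": 2.5,"dz": 0,"turn": 0.0976},
    {"dx": 2.5,"dy": 2.5,"dz": 0,"turn": 0.0976},
    {"dx": 2.5,"dy": 2.5,"dz": 0,"turn": 0.0976},
    {"dx": 2.5,"dy": 2.5,"dz": 0,"turn": 0.0976},
    {"dx": 2.5,"dy": 2.5,"dz": 0,"turn": 0.0976},
    {"dx": 2.5,"dy": 2.5,"dz": 0,"turn": 0.0976},
  ],
  fingers=8.54,
  grip_force=20,
)

```text
time: 1.1
tool_pos: [0.5206, -0.3365, 0.2308]
tcp_rot: [-2.29, -2.15, 0.0]
wrist_force: [0.6, -0.5, 0.4]
width: 1.0
```

Call:
jog_arm(
  motion=[
    {"dx": 0,"dy": 3.9,"dz": 0.2,"turn": 0},
    {"dx": 0,"dy": 3.9,"dz": 0.2,"turn": 0},
    {"dx": 0,"dy": 3.9,"dz": 0.2,"turn": 0},
    {"dx": 0,"dy": 3.9,"dz": 0.2,"turn": 0},
    {"dx": 0,"dy": 3.9,"dz": 0.2,"turn": 0},
    {"dx": 0,"dy": 3.9,"dz": 0.2,"turn": 0},
    {"dx": 0,"dy": 3.9,"dz": 0.2,"turn": 0},
    {"dx": 0,"dy": 3.9,"dz": 0.2,"turn": 0},
    {"dx": 0,"dy": 3.9,"dz": 0.2,"turn": 0},
    {"dx": 0,"dy": 3.9,"dz": 0.2,"turn": 0},
    {"dx": 0,"dy": 3.9,"dz": 0.2,"turn": 0},
    {"dx": 0,"dy": 3.9,"dz": 0.2,"turn": 0},
  ],
)

```text
time: 2.1
tool_pos: [0.5191, 0.1316, 0.2551]
tcp_rot: [-2.295, -2.145, 0.001]
wrist_force: [1.2, 0.1, -0.7]
width: 1.004
```

Call:
jog_arm(
  motion=[
    {"dx": 0.3,"dy": 3.6,"dz": 0,"turn": 0},
    {"dx": 0.3,"dy": 3.6,"dz": 0,"turn": 0},
    {"dx": 0.3,"dy": 3.6,"dz": 0,"turn": 0},
    {"dx": 0.3,"dy": 3.6,"dz": 0,"turn": 0},
    {"dx": 0.3,"dy": 3.6,"dz": 0,"turn": 0},
    {"dx": 0,"dy": 0,"dz": -2,"turn": 0},
    {"dx": 0,"dy": 0,"dz": -2,"turn": 0},
    {"dx": 0,"dy": 0,"dz": -2,"turn": 0},
    {"dx": 0,"dy": 0,"dz": 0,"turn": 0},
  ],
)

```text
time: 2.85
tool_pos: [0.5315, 0.3086, 0.1895]
tcp_rot: [-2.293, -2.144, 0.015]
wrist_force: [-0.6, -0.4, -1.4]
width: 1.001
```

Call:
jog_arm(
  motion=[
    {"dx": 0.2,"dy": 0.1,"dz": -2,"turn": 0},
    {"dx": 0,"dy": 0,"dz": -2,"turn": 0},
    {"dx": 0,"dy": 0,"dz": -2,"turn": 0},
    {"dx": 0,"dy": 0,"dz": -2,"turn": 0},
    {"dx": 0,"dy": 0,"dz": 0,"turn": 0},
    {"dx": 0,"dy": 0,"dz": 0,"turn": 0},
  ],
)

```text
time: 3.35
tool_pos: [0.5361, 0.3102, 0.1147]
tcp_rot: [-2.295, -2.144, 0.004]
wrist_force: [0.5, -0.5, 0.2]
width: 0.995
```

Call:
jog_arm(
  motion=[
    {"dx": -0.6,"dy": 0.05,"dz": -0.1,"turn": 0},
    {"dx": -0.7,"dy": 0.05,"dz": -0.1,"turn": 0},
    {"dx": -0.7,"dy": 0.05,"dz": -0.1,"turn": 0},
    {"dx": -0.7,"dy": 0.05,"dz": -0.1,"turn": 0},
    {"dx": -0.6,"dy": 0.05,"dz": -0.1,"turn": 0},
    {"dx": -0.6,"dy": 0.05,"dz": 0,"turn": 0},
    {"dx": 0,"dy": 0,"dz": 0,"turn": 0},
    {"dx": 0,"dy": 0,"dz": 0,"turn": 0},
  ],
)

```text
time: 4.02
tool_pos: [0.4968, 0.3138, 0.1102]
tcp_rot: [-2.294, -2.145, 0.002]
wrist_force: [-0.0, -0.1, -0.5]
width: 1.0
```

Call:
jog_arm(
  motion=[
    {"dx": 0,"dy": 0,"dz": 0,"turn": 0},
    {"dx": 0,"dy": 0,"dz": 0,"turn": 0},
    {"dx": 0,"dy": 0,"dz": 0,"turn": 0},
    {"dx": 0,"dy": 0,"dz": 0,"turn": 0},
    {"dx": 0,"dy": 0,"dz": 0,"turn": 0},
    {"dx": 0,"dy": 0,"dz": 0,"turn": 0},
    {"dx": 0,"dy": 0,"dz": 0,"turn": 0},
    {"dx": 0,"dy": 0,"dz": 0,"turn": 0},
    {"dx": 0,"dy": 0,"dz": 0,"turn": 0},
    {"dx": 0,"dy": 0,"dz": 0,"turn": 0},
  ],
  fingers=1.5,
)

```text
time: 4.85
tool_pos: [0.4978, 0.3137, 0.1101]
tcp_rot: [2.295, 2.145, -0.0]
wrist_force: [3.1, 0.5, 1.7]
width: 0.202
```

Call:
jog_arm(
  motion=[
    {"dx": 0,"dy": 0,"dz": 0,"turn": 0},
    {"dx": 0,"dy": 0,"dz": 0,"turn": 0},
    {"dx": 0,"dy": 0,"dz": 0,"turn": 0},
    {"dx": 0,"dy": 0,"dz": 0,"turn": 0},
    {"dx": 0,"dy": 0,"dz": 0,"turn": 0},
    {"dx": 0,"dy": 0,"dz": 0,"turn": 0},
    {"dx": 0,"dy": 0,"dz": 0,"turn": 0},
  ],
  fingers=8.54,
)

```text
time: 5.43
tool_pos: [0.4978, 0.3138, 0.1102]
tcp_rot: [-2.295, -2.145, 0.0]
wrist_force: [0.3, -0.9, 0.2]
width: 1.004
```

Call:
jog_arm(
  motion=[
    {"dx": 0,"dy": 0,"dz": 3,"turn": 0},
    {"dx": 0,"dy": 0,"dz": 3,"turn": 0},
    {"dx": 0,"dy": 0,"dz": 3,"turn": 0},
    {"dx": 0,"dy": -3.5,"dz": 1,"turn": 0.07},
    {"dx": 0.5,"dy": -3.5,"dz": 0,"turn": 0.07},
    {"dx": 0.5,"dy": -3.5,"dz": 0,"turn": 0.07},
    {"dx": 1.5,"dy": -3.5,"dz": 0,"turn": 0.07},
    {"dx": 1.5,"dy": -3.5,"dz": 0,"turn": 0.075},
    {"dx": 1.5,"dy": -3.5,"dz": 0,"turn": 0.075},
    {"dx": 0,"dy": 0,"dz": 0,"turn": 0},
  ],
)

```text
time: 6.27
tool_pos: [0.5551, 0.0981, 0.2107]
tcp_rot: [1.785, 2.581, -0.002]
wrist_force: [0.1, 0.3, 0.5]
width: 0.999
```

Run:
```python
from h import *
p,d=snap('scene','s1');p2,d2=snap('top','t1')
a=cv2.resize(p[150:250,260:420],None,fx=5,fy=5,interpolation=cv2.INTER_CUBIC)
cv2.imwrite('pics/s1c.png',cv2.cvtColor(a,cv2.COLOR_RGB2BGR))
P=cloud('scene',d);m=np.zeros(d.shape,bool);m[165:225,355:400]=1;m&=(p.max(2)<60)&(d>0)&(P[...,2]>.06);q=P[m]
print(len(q),q.mean(0),q.min(0),q.max(0)); A=q.mean(0)-[.497,.313,.045]; print(np.arctan2(A[0],A[2]))
print(bot.read_state()['tool_pos'])
```

```text
63 [0.50459043 0.31195139 0.13673808] [0.49704088 0.30601824 0.11021253] [0.51209487 0.32114999 0.157205  ]
0.08255217319171997
[0.55322916 0.10240852 0.21028473]
```

View pics/s1c.png

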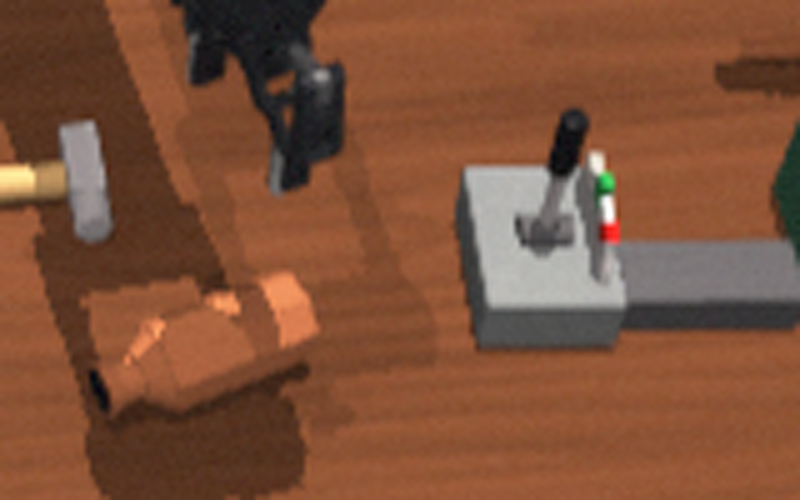

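The lever now stands upright. The measured 0.08 rad comes from the side facing the camera; with the handle radius corrected for, the angle is about 0.02. Next is the vase grasp near the top of the body, at z of about +21 mm.

Call:
jog_arm(
  motion=[
    {"dx": 0.6,"dy": -2.1,"dz": 0,"turn": 0},
    {"dx": 0.6,"dy": -2.1,"dz": 0,"turn": 0},
    {"dx": 0,"dy": 0,"dz": -3,"turn": 0},
    {"dx": 0,"dy": 0,"dz": -3,"turn": 0},
    {"dx": 0,"dy": 0,"dz": -3,"turn": 0},
    {"dx": 0,"dy": 0,"dz": -2,"turn": 0},
    {"dx": 0,"dy": 0,"dz": -2,"turn": 0},
    {"dx": 0,"dy": 0,"dz": -2,"turn": 0},
    {"dx": 0,"dy": 0,"dz": -2,"turn": 0},
    {"dx": 0,"dy": 0,"dz": -1.5,"turn": 0},
    {"dx": 0,"dy": 0,"dz": 0,"turn": 0},
    {"dx": 0,"dy": 0,"dz": 0,"turn": 0},
  ],
)

```text
time: 7.37
tool_pos: [0.5635, 0.0631, 0.0244]
tcp_rot: [-1.782, -2.584, 0.002]
wrist_force: [0.2, -0.4, 0.4]
width: 0.998
```

Call:
jog_arm(
  motion=[
    {"dx": 0.1,"dy": -0.25,"dz": -0.9,"turn": 0},
    {"dx": 0,"dy": 0,"dz": 0,"turn": 0},
    {"dx": 0,"dy": 0,"dz": 0,"turn": 0},
  ],
)

```text
time: 7.62
tool_pos: [0.5663, 0.0595, 0.0169]
tcp_rot: [1.785, 2.585, 0.001]
wrist_force: [0.6, -0.6, 0.7]
width: 1.003
```

Call:
jog_arm(
  motion=[
    {"dx": 0,"dy": 0,"dz": 0,"turn": 0},
    {"dx": 0,"dy": 0,"dz": 0,"turn": 0},
    {"dx": 0,"dy": 0,"dz": 0,"turn": 0},
    {"dx": 0,"dy": 0,"dz": 0,"turn": 0},
    {"dx": 0,"dy": 0,"dz": 0,"turn": 0},
    {"dx": 0,"dy": 0,"dz": 0,"turn": 0},
    {"dx": 0,"dy": 0,"dz": 0,"turn": 0},
    {"dx": 0,"dy": 0,"dz": 0,"turn": 0},
  ],
  fingers=4.5,
  grip_force=20,
)

```text
time: 8.28
tool_pos: [0.5667, 0.0593, 0.0172]
tcp_rot: [1.784, 2.584, 0.001]
wrist_force: [-0.3, -0.2, 5.9]
width: 0.652
```

The grasp width of 55.6 mm matches the flats. I'll do a small test lift at 20 N to see whether the vase pivots in the pads.

Call:
jog_arm(
  motion=[
    {"dx": 0,"dy": 0,"dz": 0.6,"turn": 0},
    {"dx": 0,"dy": 0,"dz": 0.6,"turn": 0},
    {"dx": -0.1,"dy": 0.2,"dz": 0.6,"turn": 0},
    {"dx": -0.1,"dy": 0.2,"dz": 0.6,"turn": 0},
    {"dx": -0.1,"dy": 0.2,"dz": 0.6,"turn": 0},
    {"dx": 0,"dy": 0,"dz": 0,"turn": 0},
    {"dx": 0,"dy": 0,"dz": 0,"turn": 0},
  ],
)

```text
time: 8.87
tool_pos: [0.5633, 0.0656, 0.0469]
tcp_rot: [1.784, 2.585, 0.001]
wrist_force: [0.0, -0.8, -1.5]
width: 0.65
```

Run:
```python
from h import *
p,d=snap('scene','s2')
cv2.imwrite('pics/s2c.png',cv2.cvtColor(cv2.resize(p[170:260,250:350],None,fx=5,fy=5,interpolation=cv2.INTER_CUBIC),cv2.COLOR_RGB2BGR))
s=bot.read_state();print(s['wrist_force'],s['torque'],s['tool_pos'])
```

```text
[ 0.22174862 -0.09858806 -2.67554046] [-0.08335199  0.02340861  0.00794782] [0.56286585 0.065452   0.04646179]
```

View pics/s2c.png

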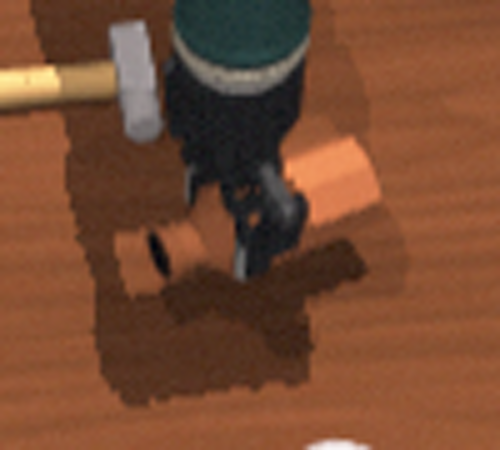

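The 20 N grip holds the vase level, so friction stops it pivoting. I'll lower it and regrasp on the narrow lip, where near-point contacts should let it swing upright under gravity.

Call:
jog_arm(
  motion=[
    {"dx": 0,"dy": 0,"dz": -1,"turn": 0},
    {"dx": 0,"dy": 0,"dz": -1,"turn": 0},
    {"dx": 0,"dy": 0,"dz": -0.5,"turn": 0},
    {"dx": 0,"dy": 0,"dz": -0.3,"turn": 0},
    {"dx": 0,"dy": 0,"dz": -0.1,"turn": 0},
    {"dx": 0,"dy": 0,"dz": 0,"turn": 0},
    {"dx": 0,"dy": 0,"dz": 0,"turn": 0},
  ],
)

```text
time: 9.5
tool_pos: [0.5613, 0.0651, 0.0172]
tcp_rot: [-1.783, -2.583, 0.004]
wrist_force: [-5.7, -0.7, 6.4]
width: 0.65
```

Call:
jog_arm(
  motion=[
    {"dx": 0,"dy": 0,"dz": 0,"turn": 0},
    {"dx": 0,"dy": 0,"dz": 0,"turn": 0},
    {"dx": 0,"dy": 0,"dz": 0,"turn": 0},
    {"dx": 0,"dy": 0,"dz": 0,"turn": 0},
    {"dx": 0,"dy": 0,"dz": 0,"turn": 0},
    {"dx": 0.5,"dy": -1.3,"dz": -0.2,"turn": 0},
    {"dx": 0.5,"dy": -1.3,"dz": -0.2,"turn": 0},
    {"dx": 0.5,"dy": -1.3,"dz": 0,"turn": 0},
    {"dx": 0,"dy": 0,"dz": 0,"turn": 0},
    {"dx": 0,"dy": 0,"dz": 0,"turn": 0},
  ],
  fingers=8.54,
)

```text
time: 10.33
tool_pos: [0.5784, 0.0249, 0.0133]
tcp_rot: [1.788, 2.583, 0.0]
wrist_force: [0.4, -0.0, -0.0]
width: 0.999
```

Call:
jog_arm(
  motion=[
    {"dx": 0,"dy": 0,"dz": 0,"turn": 0},
    {"dx": 0,"dy": 0,"dz": 0,"turn": 0},
    {"dx": 0,"dy": 0,"dz": 0,"turn": 0},
    {"dx": 0,"dy": 0,"dz": 0,"turn": 0},
    {"dx": 0,"dy": 0,"dz": 0,"turn": 0},
    {"dx": 0,"dy": 0,"dz": 0,"turn": 0},
    {"dx": 0,"dy": 0,"dz": 0,"turn": 0},
    {"dx": 0,"dy": 0,"dz": 0,"turn": 0},
    {"dx": 0,"dy": 0,"dz": 0,"turn": 0},
    {"dx": 0,"dy": 0,"dz": 0,"turn": 0},
  ],
  fingers=2.5,
  grip_force=20,
)

```text
time: 11.17
tool_pos: [0.5777, 0.0265, 0.0133]
tcp_rot: [-1.785, -2.585, 0.0]
wrist_force: [-1.6, 0.5, 3.3]
width: 0.409
```

Call:
jog_arm(
  motion=[
    {"dx": 0,"dy": 0,"dz": 0.8,"turn": 0},
    {"dx": 0,"dy": 0.05,"dz": 0.8,"turn": 0},
    {"dx": -0.1,"dy": 0.15,"dz": 0.8,"turn": 0},
    {"dx": -0.1,"dy": 0.2,"dz": 0.8,"turn": 0},
    {"dx": -0.1,"dy": 0.25,"dz": 0.8,"turn": 0},
    {"dx": 0,"dy": 0,"dz": 0,"turn": 0},
    {"dx": 0,"dy": 0,"dz": 0,"turn": 0},
  ],
)

```text
time: 11.75
tool_pos: [0.5759, 0.0327, 0.0545]
tcp_rot: [1.783, 2.584, 0.002]
wrist_force: [-0.1, -1.1, -0.1]
width: 0.41
```

Run:
```python
from h import *
p,d=snap('scene','s3')
cv2.imwrite('pics/s3c.png',cv2.cvtColor(cv2.resize(p[170:260,250:350],None,fx=5,fy=5,interpolation=cv2.INTER_CUBIC),cv2.COLOR_RGB2BGR))
s=bot.read_state();print(s['wrist_force'],s['torque'],s['tool_pos'])
```

```text
[ 0.54055687 -1.32477484 -1.38441616] [-0.23895926 -0.12928146  0.03868127] [0.57565828 0.03262575 0.05403692]
```

View pics/s3c.png

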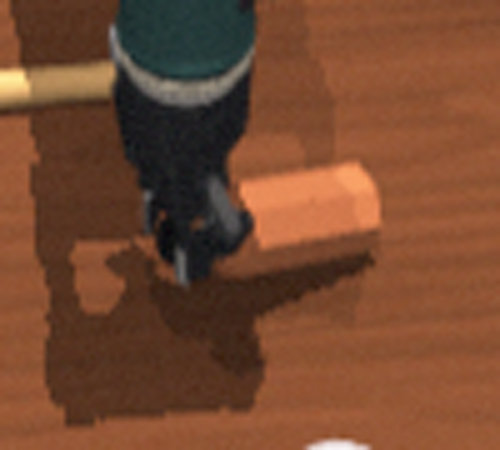

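The vase is tilting, with its foot still on the bench and about half the weight in the gripper. I'll continue the arc.

Call:
jog_arm(
  motion=[
    {"dx": -0.14,"dy": 0.37,"dz": 0.65,"turn": 0},
    {"dx": -0.15,"dy": 0.4,"dz": 0.62,"turn": 0},
    {"dx": -0.16,"dy": 0.43,"dz": 0.6,"turn": 0},
    {"dx": -0.17,"dy": 0.46,"dz": 0.56,"turn": 0},
    {"dx": -0.18,"dy": 0.49,"dz": 0.53,"turn": 0},
    {"dx": -0.19,"dy": 0.51,"dz": 0.5,"turn": 0},
    {"dx": -0.2,"dy": 0.54,"dz": 0.47,"turn": 0},
    {"dx": -0.21,"dy": 0.56,"dz": 0.44,"turn": 0},
    {"dx": 0,"dy": 0,"dz": 0,"turn": 0},
    {"dx": 0,"dy": 0,"dz": 0,"turn": 0},
    {"dx": 0,"dy": 0,"dz": 0,"turn": 0},
  ],
)

```text
time: 12.72
tool_pos: [0.5617, 0.0702, 0.0976]
tcp_rot: [1.783, 2.584, 0.001]
wrist_force: [2.0, -4.5, 4.3]
width: 0.413
```

Run:
```python
from h import *
p,d=snap('scene','s4')
cv2.imwrite('pics/s4c.png',cv2.cvtColor(cv2.resize(p[160:250,260:360],None,fx=5,fy=5,interpolation=cv2.INTER_CUBIC),cv2.COLOR_RGB2BGR))
s=bot.read_state();print(s['wrist_force'],s['torque'],s['tool_pos'])
```

```text
[ 2.13794337 -5.12070525  4.00322112] [-0.75509429 -0.27364569  0.03001982] [0.56166669 0.07000513 0.09750463]
```

View pics/s4c.png

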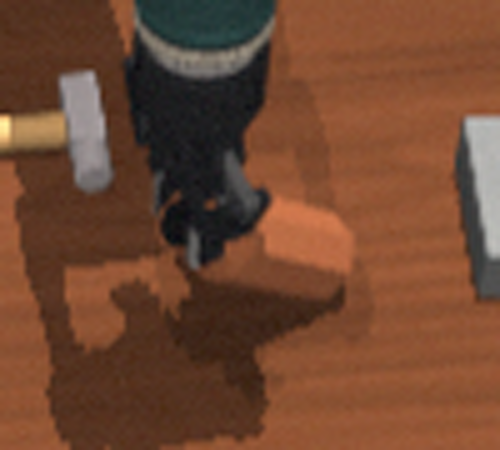

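The foot grips the bench well and the vase is pivoting at about 43° tilt. I'll carry on along the arc.

Call:
jog_arm(
  motion=[
    {"dx": -0.25,"dy": 0.67,"dz": 0.44,"turn": 0},
    {"dx": -0.25,"dy": 0.67,"dz": 0.44,"turn": 0},
    {"dx": -0.27,"dy": 0.71,"dz": 0.35,"turn": 0},
    {"dx": -0.27,"dy": 0.71,"dz": 0.35,"turn": 0},
    {"dx": -0.28,"dy": 0.75,"dz": 0.25,"turn": 0},
    {"dx": -0.28,"dy": 0.75,"dz": 0.25,"turn": 0},
    {"dx": -0.29,"dy": 0.77,"dz": 0.15,"turn": 0},
    {"dx": -0.29,"dy": 0.77,"dz": 0.15,"turn": 0},
    {"dx": 0,"dy": 0,"dz": 0,"turn": 0},
    {"dx": 0,"dy": 0,"dz": 0,"turn": 0},
  ],
)

```text
time: 13.6
tool_pos: [0.5409, 0.1292, 0.1231]
tcp_rot: [1.783, 2.583, 0.005]
wrist_force: [0.2, -2.4, 12.7]
width: 0.412
```

Call:
jog_arm(
  motion=[
    {"dx": -0.3,"dy": 0.78,"dz": 0.08,"turn": 0},
    {"dx": -0.3,"dy": 0.78,"dz": 0.05,"turn": 0},
    {"dx": -0.3,"dy": 0.78,"dz": 0,"turn": 0},
    {"dx": -0.3,"dy": 0.78,"dz": -0.05,"turn": 0},
    {"dx": -0.2,"dy": 0.53,"dz": -0.08,"turn": 0},
    {"dx": -0.15,"dy": 0.4,"dz": -0.08,"turn": 0},
    {"dx": 0,"dy": 0,"dz": 0,"turn": 0},
    {"dx": 0,"dy": 0,"dz": 0,"turn": 0},
    {"dx": 0,"dy": 0,"dz": 0,"turn": 0},
  ],
)

```text
time: 14.35
tool_pos: [0.5251, 0.1708, 0.1228]
tcp_rot: [1.786, 2.584, 0.008]
wrist_force: [-1.6, 1.2, 14.8]
width: 0.411
```

Run:
```python
from h import *
p,d=snap('scene','s5');p2,d2=snap('top','t5')
cv2.imwrite('pics/s5c.png',cv2.cvtColor(np.hstack([cv2.resize(p[160:250,270:360],(400,400),interpolation=cv2.INTER_CUBIC),cv2.resize(p2[145:235,145:235],(400,400),interpolation=cv2.INTER_CUBIC)]),cv2.COLOR_RGB2BGR))
s=bot.read_state();print(s['wrist_force'],s['torque'],s['tool_pos'])
```

```text
[-1.72675288  1.12893217 14.95512153] [ 0.13104855  0.24680793 -0.0455868 ] [0.5252027  0.17073686 0.12284218]
```

View pics/s5c.png

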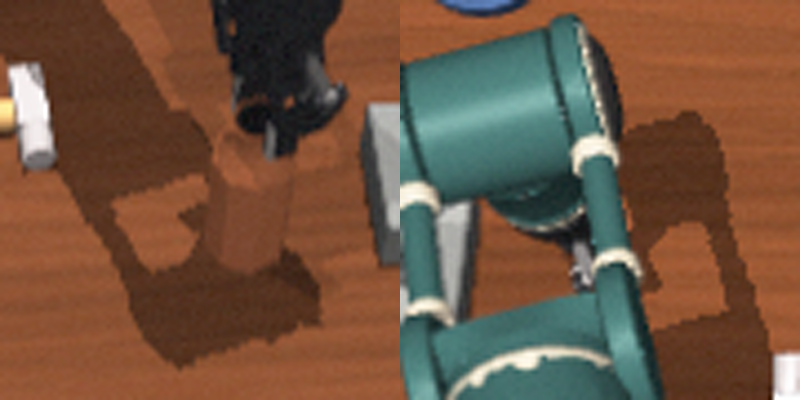

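The vase is nearly upright with a light 15 N press on the bench. I'll release it so it settles on its foot, retreat, and measure.

Call:
jog_arm(
  motion=[
    {"dx": 0,"dy": 0,"dz": 0.1,"turn": 0},
    {"dx": 0,"dy": 0,"dz": 0,"turn": 0},
    {"dx": 0,"dy": 0,"dz": 0,"turn": 0},
    {"dx": 0,"dy": 0,"dz": 0,"turn": 0},
    {"dx": 0,"dy": 0,"dz": 0,"turn": 0},
    {"dx": 0,"dy": 0,"dz": 0,"turn": 0},
    {"dx": 0,"dy": 0,"dz": 2,"turn": 0},
    {"dx": 0,"dy": 0,"dz": 3,"turn": 0},
    {"dx": 0,"dy": 0,"dz": 3,"turn": 0},
    {"dx": 0,"dy": 0,"dz": 2,"turn": 0},
    {"dx": 0,"dy": 0,"dz": 0,"turn": 0},
    {"dx": 0,"dy": 0,"dz": 0,"turn": 0},
  ],
  fingers=8.54,
)

```text
time: 15.45
tool_pos: [0.5246, 0.1692, 0.2226]
tcp_rot: [1.784, 2.583, 0.004]
wrist_force: [0.4, 1.0, 0.3]
width: 0.999
```

```bash
cat > v.py <<'E'
from h import *
import sys
p,d=snap('scene','s'+sys.argv[1]); x,y=float(sys.argv[2]),float(sys.argv[3])
P=cloud('scene',d);hsv=cv2.cvtColor(p,cv2.COLOR_RGB2HSV)
m=(d>0)&(P[...,2]>.012)&(P[...,2]<.175)&(abs(P[...,0]-x)<.07)&(abs(P[...,1]-y)<.07)&(p.max(2)-p.min(2)>40)
k,l,st,_=cv2.connectedComponentsWithStats(m.astype(np.uint8));m=l==1+st[1:,4].argmax();q=P[m];print('zmax',q[:,2].max(),len(q))
for z in np.arange(.02,.17,.01):
    i=abs(q[:,2]-z)<.005
    if i.sum()>3:
        a=q[i];print(round(z,3),i.sum(),'x',a[:,0].min().round(4),a[:,0].max().round(4),'y',a[:,1].min().round(4),a[:,1].max().round(4),'ymid',((a[:,1].min()+a[:,1].max())/2).round(4))
v,u=np.where(m);print('px',u.min(),u.max(),v.min(),v.max())
c0,r0=int(u.mean()),int(v.mean());cv2.imwrite('pics/s%sc.png'%sys.argv[1],cv2.cvtColor(cv2.resize(p[max(0,r0-40):r0+40,c0-50:c0+50],None,fx=5,fy=5,interpolation=cv2.INTER_CUBIC),cv2.COLOR_RGB2BGR))
s=bot.read_state();print(s['time'],s['tool_pos'],s['wrist_force'])
E
python3 v.py 6 .525 .17
```

```text
zmax 0.142094968112491 540
0.02 35 x 0.524 0.554 y 0.1421 0.1993 ymid 0.1707
0.03 36 x 0.5273 0.5539 y 0.1432 0.1965 ymid 0.1699
0.04 34 x 0.5229 0.5539 y 0.143 0.1912 ymid 0.1671
0.05 33 x 0.522 0.5546 y 0.1422 0.1992 ymid 0.1707
0.06 40 x 0.5219 0.5542 y 0.1417 0.1965 ymid 0.1691
0.07 38 x 0.5237 0.5529 y 0.1439 0.2007 ymid 0.1723
0.08 40 x 0.5269 0.553 y 0.1422 0.1992 ymid 0.1707
0.09 38 x 0.523 0.5537 y 0.1419 0.2022 ymid 0.172
0.1 91 x 0.4972 0.5536 y 0.1412 0.2015 ymid 0.1714
0.11 72 x 0.5093 0.548 y 0.149 0.1938 ymid 0.1714
0.12 23 x 0.5218 0.5377 y 0.1556 0.1858 ymid 0.1707
0.13 11 x 0.5316 0.5398 y 0.1588 0.1831 ymid 0.1709
0.14 39 x 0.5064 0.5411 y 0.153 0.1905 ymid 0.1718
px 316 337 182 218
15.5 [0.52345854 0.16888076 0.22081845] [-0.11791935  0.20983202 -0.69650029]
```

View pics/s6c.png

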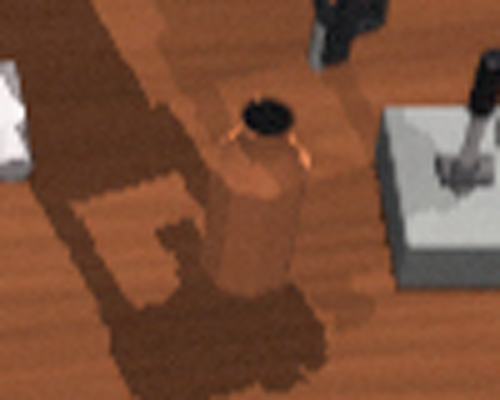

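The vase stands upright on the bench at (0.524, 0.171), with its lip at 0.140 m. I'll regrasp the body from above and carry it to the pad.

Call:
jog_arm(
  motion=[
    {"dx": 0.05,"dy": 0.2,"dz": -1,"turn": 0},
    {"dx": 0,"dy": 0,"dz": -2,"turn": 0},
    {"dx": 0,"dy": 0,"dz": -2,"turn": 0},
    {"dx": 0,"dy": 0,"dz": -2,"turn": 0},
    {"dx": 0,"dy": 0,"dz": -2,"turn": 0},
    {"dx": 0,"dy": 0,"dz": -2,"turn": 0},
    {"dx": 0,"dy": 0,"dz": -1.5,"turn": 0},
    {"dx": 0,"dy": 0,"dz": -1,"turn": 0},
    {"dx": 0,"dy": 0,"dz": -0.8,"turn": 0},
    {"dx": 0,"dy": 0,"dz": 0,"turn": 0},
    {"dx": 0,"dy": 0,"dz": 0,"turn": 0},
  ],
)

```text
time: 16.42
tool_pos: [0.5236, 0.1708, 0.0772]
tcp_rot: [-1.784, -2.584, 0.002]
wrist_force: [0.1, 0.9, 0.2]
width: 1.0
```

Call:
jog_arm(
  motion=[
    {"dx": 0,"dy": 0,"dz": 0,"turn": 0},
    {"dx": 0,"dy": 0,"dz": 0,"turn": 0},
    {"dx": 0,"dy": 0,"dz": 0,"turn": 0},
    {"dx": 0,"dy": 0,"dz": 0,"turn": 0},
    {"dx": 0,"dy": 0,"dz": 0,"turn": 0},
    {"dx": 0,"dy": 0,"dz": 0,"turn": 0},
    {"dx": 0,"dy": 0,"dz": 0,"turn": 0},
    {"dx": 0,"dy": 0,"dz": 0,"turn": 0},
  ],
  fingers=4.5,
  grip_force=45,
)

```text
time: 17.08
tool_pos: [0.5247, 0.171, 0.0795]
tcp_rot: [1.784, 2.584, 0.002]
wrist_force: [-2.0, -0.4, 5.4]
width: 0.647
```

Call:
jog_arm(
  motion=[
    {"dx": 0,"dy": 0,"dz": 0.5,"turn": 0},
    {"dx": 0,"dy": 0,"dz": 1.2,"turn": 0},
    {"dx": 0,"dy": 0,"dz": 1.7,"turn": 0},
    {"dx": 0,"dy": 0,"dz": 1.7,"turn": 0},
    {"dx": 0,"dy": -1,"dz": 1.7,"turn": 0},
    {"dx": 0.2,"dy": -2,"dz": 1.2,"turn": 0},
    {"dx": 0.2,"dy": -2.5,"dz": 0,"turn": 0},
    {"dx": 0.3,"dy": -2.5,"dz": 0,"turn": 0},
    {"dx": 0.3,"dy": -2.5,"dz": 0,"turn": 0},
    {"dx": 0.3,"dy": -2.5,"dz": 0,"turn": 0},
    {"dx": 0.3,"dy": -2.5,"dz": 0,"turn": 0},
    {"dx": 0.3,"dy": -2.5,"dz": 0,"turn": 0},
  ],
)

```text
time: 18.08
tool_pos: [0.543, -0.0102, 0.1587]
tcp_rot: [1.785, 2.585, 0.001]
wrist_force: [0.2, -0.3, -2.4]
width: 0.644
```

Run:
```python
from h import *
for n,f,w in(('top','top0',(165,215,310,360)),('scene','s6',(205,260,145,205))):
    D=np.load(f'pics/{f}.npz');p,d=D['p'],D['d'];P=cloud(n,d)
    m=np.zeros(d.shape,bool);m[w[0]:w[1],w[2]:w[3]]=1
    g=m&(p.max(2).astype(int)-p.min(2)<35)
    k,l,st,_=cv2.connectedComponentsWithStats(g.astype(np.uint8));g=l==1+st[1:,4].argmax()
    e=cv2.fitEllipse(max(cv2.findContours(g.astype(np.uint8),0,1)[0],key=cv2.contourArea));print(n,e,plane(n,[e[0]],.02))
    pts=plane(n,np.argwhere(g)[:,::-1],.02);(c,r)=cv2.minEnclosingCircle((pts[:,:2]).astype(np.float32));print('mean',pts.mean(0),'circ',c,r,'z',np.median(P[g&(d>0)][:,2]))
```

```text
top ((334.740478515625, 190.48489379882812), (36.32313919067383, 37.14570999145508), 134.36422729492188) [[ 0.55334796 -0.31316134  0.02      ]]
mean [ 0.55349852 -0.3132142   0.02      ] circ (0.5534047484397888, -0.3131752908229828) 0.06441294401884079 z 0.018681428905372943
scene ((174.53977966308594, 230.8119659423828), (31.964340209960938, 40.19662857055664), 73.67216491699219) [[ 0.55933369 -0.31149018  0.02      ]]
mean [ 0.5588209  -0.31147076  0.02      ] circ (0.5566641688346863, -0.310834139585495) 0.06517961621284485 z 0.018103870179319914
```

The pad centre comes out at about (0.554, -0.312) in both views. I'll move over it.

Call:
jog_arm(
  motion=[
    {"dx": 0.1,"dy": -2.8,"dz": 0,"turn": 0},
    {"dx": 0.1,"dy": -2.8,"dz": 0,"turn": 0},
    {"dx": 0.1,"dy": -2.8,"dz": 0,"turn": 0},
    {"dx": 0.1,"dy": -2.8,"dz": 0,"turn": 0},
    {"dx": 0.1,"dy": -2.8,"dz": 0,"turn": 0},
    {"dx": 0.1,"dy": -2.8,"dz": 0,"turn": 0},
    {"dx": 0.1,"dy": -2.8,"dz": 0,"turn": 0},
    {"dx": 0.1,"dy": -2.8,"dz": 0,"turn": 0},
    {"dx": 0.1,"dy": -2.8,"dz": 0,"turn": 0},
    {"dx": 0,"dy": -2.5,"dz": 0,"turn": 0},
    {"dx": 0,"dy": -1.8,"dz": 0,"turn": 0},
    {"dx": 0,"dy": -0.7,"dz": 0,"turn": 0},
  ],
)

```text
time: 19.08
tool_pos: [0.552, -0.3137, 0.1584]
tcp_rot: [1.787, 2.582, -0.001]
wrist_force: [0.7, 0.3, -3.3]
width: 0.649
```

Call:
jog_arm(
  motion=[
    {"dx": 0,"dy": 0,"dz": -1,"turn": 0},
    {"dx": 0,"dy": 0,"dz": -1,"turn": 0},
    {"dx": 0,"dy": 0,"dz": -1,"turn": 0},
    {"dx": 0,"dy": 0,"dz": -0.7,"turn": 0},
    {"dx": 0,"dy": 0,"dz": -0.5,"turn": 0},
    {"dx": 0,"dy": 0,"dz": -0.4,"turn": 0},
    {"dx": 0,"dy": 0,"dz": 0,"turn": 0},
    {"dx": 0,"dy": 0,"dz": 0,"turn": 0},
  ],
)

```text
time: 19.75
tool_pos: [0.5521, -0.3107, 0.1118]
tcp_rot: [-1.784, -2.585, -0.0]
wrist_force: [-0.1, -0.5, -2.1]
width: 0.647
```

```bash
python3 v.py 7 .554 -.312
```

```text
zmax 0.16534030602635952 415
0.03 7 x 0.5495 0.5776 y -0.3292 -0.2802 ymid -0.3047
0.04 34 x 0.5538 0.5808 y -0.3303 -0.2812 ymid -0.3058
0.05 32 x 0.5529 0.5837 y -0.3343 -0.2798 ymid -0.3071
0.06 39 x 0.5523 0.5833 y -0.3306 -0.2794 ymid -0.305
0.07 37 x 0.5573 0.5833 y -0.335 -0.2796 ymid -0.3073
0.08 35 x 0.5542 0.5824 y -0.3366 -0.2795 ymid -0.3081
0.09 40 x 0.5542 0.583 y -0.3308 -0.2801 ymid -0.3054
0.1 41 x 0.5532 0.5835 y -0.3351 -0.2788 ymid -0.3069
0.11 27 x 0.5557 0.5839 y -0.3367 -0.2796 ymid -0.3081
0.12 27 x 0.5532 0.5935 y -0.3367 -0.2787 ymid -0.3077
0.13 61 x 0.534 0.5855 y -0.3383 -0.279 ymid -0.3086
0.14 32 x 0.5408 0.5769 y -0.3307 -0.2842 ymid -0.3075
px 159 184 201 233
19.8 [ 0.55243637 -0.31099329  0.11232129] [-0.01395204 -1.11901825 -1.88128009]
```

View pics/s7c.png

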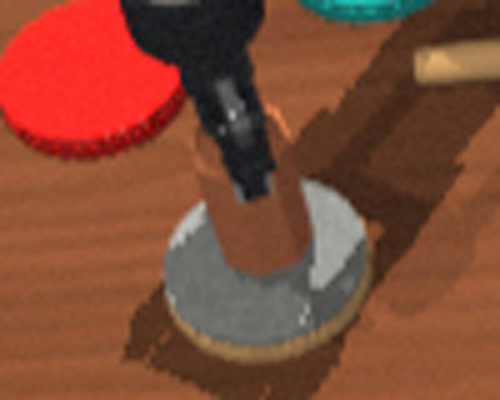

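The vase hangs upright over the pad at (0.554, -0.308), with its foot about 12 mm above the felt. I'll lower it slowly.

Call:
jog_arm(
  motion=[
    {"dx": 0,"dy": -0.1,"dz": -0.2,"turn": 0},
    {"dx": 0,"dy": -0.1,"dz": -0.2,"turn": 0},
    {"dx": 0,"dy": -0.1,"dz": -0.2,"turn": 0},
    {"dx": 0,"dy": 0,"dz": -0.15,"turn": 0},
    {"dx": 0,"dy": 0,"dz": -0.1,"turn": 0},
    {"dx": 0,"dy": 0,"dz": -0.1,"turn": 0},
    {"dx": 0,"dy": 0,"dz": -0.1,"turn": 0},
    {"dx": 0,"dy": 0,"dz": 0,"turn": 0},
    {"dx": 0,"dy": 0,"dz": 0,"turn": 0},
  ],
)

```text
time: 20.55
tool_pos: [0.552, -0.314, 0.1014]
tcp_rot: [-1.785, -2.585, -0.0]
wrist_force: [0.2, -0.3, -1.9]
width: 0.647
```

Call:
jog_arm(
  motion=[
    {"dx": 0,"dy": 0,"dz": -0.1,"turn": 0},
    {"dx": 0,"dy": 0,"dz": 0,"turn": 0},
    {"dx": 0,"dy": 0,"dz": -0.05,"turn": 0},
    {"dx": 0,"dy": 0,"dz": 0,"turn": 0},
    {"dx": 0,"dy": 0,"dz": -0.05,"turn": 0},
    {"dx": 0,"dy": 0,"dz": 0,"turn": 0},
    {"dx": 0,"dy": 0,"dz": 0,"turn": 0},
  ],
)

```text
time: 21.13
tool_pos: [0.5522, -0.3142, 0.0997]
tcp_rot: [1.785, 2.585, -0.0]
wrist_force: [-0.8, -0.2, -1.8]
width: 0.652
```

Call:
jog_arm(
  motion=[
    {"dx": 0,"dy": 0,"dz": -0.05,"turn": 0},
    {"dx": 0,"dy": 0,"dz": 0,"turn": 0},
    {"dx": 0,"dy": 0,"dz": -0.05,"turn": 0},
    {"dx": 0,"dy": 0,"dz": 0,"turn": 0},
    {"dx": 0,"dy": 0,"dz": -0.05,"turn": 0},
    {"dx": 0,"dy": 0,"dz": 0,"turn": 0},
    {"dx": 0,"dy": 0,"dz": 0,"turn": 0},
  ],
)

```text
time: 21.72
tool_pos: [0.5523, -0.3146, 0.0995]
tcp_rot: [1.784, 2.584, -0.001]
wrist_force: [-3.8, 0.6, 6.1]
width: 0.649
```

The vase has made contact at about 9 N. I'll open the fingers and retreat straight up.

Call:
jog_arm(
  motion=[
    {"dx": 0,"dy": 0,"dz": 0,"turn": 0},
    {"dx": 0,"dy": 0,"dz": 0,"turn": 0},
    {"dx": 0,"dy": 0,"dz": 0,"turn": 0},
    {"dx": 0,"dy": 0,"dz": 0,"turn": 0},
    {"dx": 0,"dy": 0,"dz": 0,"turn": 0},
    {"dx": 0,"dy": 0,"dz": 0,"turn": 0},
    {"dx": 0,"dy": 0,"dz": 1,"turn": 0},
    {"dx": 0,"dy": 0,"dz": 2,"turn": 0},
    {"dx": 0,"dy": 0,"dz": 3,"turn": 0},
    {"dx": 0,"dy": 0,"dz": 3,"turn": 0},
    {"dx": 0,"dy": 0,"dz": 3,"turn": 0},
    {"dx": 0,"dy": 0,"dz": 3,"turn": 0},
  ],
  fingers=8.54,
)

```text
time: 22.72
tool_pos: [0.552, -0.314, 0.2502]
tcp_rot: [1.785, 2.585, 0.0]
wrist_force: [1.0, -1.0, -0.0]
width: 1.001
```

Call:
jog_arm(
  motion=[
    {"dx": -1,"dy": -2,"dz": 1,"turn": 0},
    {"dx": -1,"dy": -3,"dz": 0,"turn": 0},
    {"dx": -1,"dy": -3,"dz": 0,"turn": 0},
    {"dx": 0,"dy": -2,"dz": 0,"turn": 0},
    {"dx": 0,"dy": 0,"dz": 0,"turn": 0},
    {"dx": 0,"dy": 0,"dz": 0,"turn": 0},
  ],
)

```text
time: 23.22
tool_pos: [0.5217, -0.415, 0.2585]
tcp_rot: [1.787, 2.583, 0.001]
wrist_force: [-0.0, -0.0, 0.1]
width: 1.0
```

```bash
python3 v.py 8 .554 -.312
python3 - <<'E'
from h import *
D=np.load('pics/s8.npz');p,d=D['p'],D['d'];cv2.imwrite('pics/s8f.png',cv2.cvtColor(p,cv2.COLOR_RGB2BGR))
P=cloud('scene',d);m=np.zeros(d.shape,bool);m[165:225,355:400]=1;m&=(p.max(2)<60)&(d>0)&(P[...,2]>.06);print(P[m].mean(0))
E
```

```text
zmax 0.1614054228582945 625
0.02 11 x 0.5531 0.5811 y -0.3302 -0.2849 ymid -0.3075
0.03 35 x 0.5511 0.5833 y -0.3354 -0.2845 ymid -0.31
0.04 33 x 0.5532 0.5828 y -0.3412 -0.2854 ymid -0.3133
0.05 44 x 0.555 0.5811 y -0.3339 -0.2841 ymid -0.309
0.06 33 x 0.5519 0.5818 y -0.3358 -0.2847 ymid -0.3102
0.07 43 x 0.5589 0.5835 y -0.3346 -0.2859 ymid -0.3103
0.08 38 x 0.5529 0.5845 y -0.3414 -0.2842 ymid -0.3128
0.09 41 x 0.557 0.5816 y -0.3368 -0.2853 ymid -0.3111
0.1 41 x 0.5509 0.5824 y -0.3419 -0.2845 ymid -0.3132
0.11 46 x 0.5324 0.5835 y -0.3448 -0.285 ymid -0.3149
0.12 99 x 0.5282 0.5824 y -0.3413 -0.2842 ymid -0.3128
0.13 74 x 0.5387 0.5757 y -0.3338 -0.2918 ymid -0.3128
0.14 28 x 0.5504 0.5681 y -0.3265 -0.2986 ymid -0.3125
0.15 13 x 0.5508 0.5682 y -0.324 -0.2983 ymid -0.3112
0.16 46 x 0.5306 0.5697 y -0.3329 -0.298 ymid -0.3154
px 158 183 196 236
23.2667 [ 0.52198644 -0.41397772  0.25833794] [-0.12323878  0.17109855 -0.73277026]
[0.5044667  0.31204935 0.13691224]
```

View pics/s8f.png

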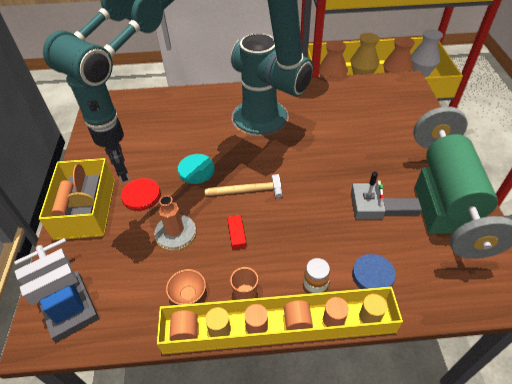

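The vase stands upright on the pad (pixel 170,215), the lever is upright (373,187), and the other things are where they were.

```bash
python3 -c "
from workcell import bot
print(bot.finish_job())"
```

```text
the job is handed in; nothing more can be done
None
```

The throttle lever is back at idle and the copper vase stands upright on the grey felt pad. I handed the job in at about 23 s; no verdict was reported.

**How it went:** I dragged the lever back with the open gripper and closed on it, which centred it at straight up. The first try on the vase, gripping its body, lifted it level without pivoting. I set it down, regripped it by the lip and tilted it up with its foot on the bench. Then I regripped the body, carried it over and lowered it onto the pad with about 9 N of contact.

**Last checks:**
- **Vase:** its axis is at about (0.554, -0.312), within a few millimetres of the pad's centre. It is upright within measuring noise, with the lip at 0.160 m.
- **Lever:** the raw reading from the side of the handle facing the camera was about 0.08 rad, within the 0.12 limit. Corrected for the handle's radius it is about 0.02 rad.
- **Other things:** they look unmoved in the last picture; I compared them by eye and did not measure them.
- **Robot:** clear of everything, with almost no force on the wrist.

**One disagreement:** the two estimates of the pad's centre differed by about 10 mm in x on the first measurement and by about 5 mm on the second. Either is well inside the 36 mm allowed.

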